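# Start the clamping nut on the lab shaker's stud

### The job

Fit the blue hex flange nut onto the stud of the bench shaker. Lower it level over the stud until it rests on the lugs with its white stripe between an eighth and a quarter of a turn clockwise (seen from above) of the red start mark, then back it off counter-clockwise until stripe and mark line up and the nut drops in; let go and leave it sitting flat on the platform. Leave the orange nut where it is.

Things in the scene. Friction and masses are not known exactly. Their poses are not given: they have to be found in the camera images.
- nut_hex (a point): Blue hex flange nut, 50 to 100 g, upright on the bench: 40 mm tall, 48 mm across flats; flange 58 mm across, 4 mm thick, at its foot. Point on its axis 24 mm above the underside: grip here across two flats, fingertips above the flange. z up, x to the 10 mm white stripe mid-flat; flats every 60 degrees from x. Bore 23 mm, with through slots 16 mm wide at 0 and 150 degrees anticlockwise from x.
- nut_stripe (a point): The white stripe where it crosses the blue nut's flange: 27 mm from the nut's axis along the nut's x, 4 mm above its underside. Within about 15 degrees of stripe on red mark the slots pass the stud's lugs, and the nut drops 12 mm when let go or lowered, to sit flat on the platform (nut_hex then 24 mm above it). Turned away, it rests on the lugs, nut_hex 36 mm above the platform.
- stud (a point): Fixed steel stud on the 200 mm square grey platform of a white shaker. Point on its axis at the platform's top, 55 mm above the bench; z up, x along the red start mark (35 to 80 mm from the axis). 19 mm thick, 46 mm tall, the last 8 mm tapered; 2 brass lugs at its foot, 5 mm wide, 12 mm high, 15.5 mm out, at 0 and 150 degrees anticlockwise from x. 12 mm strips on two platform edges.
- orange_hex (a point): Orange nut of the same form and size as the blue one, a bystander upright on the bench, to be left alone. Point on its axis, 24 mm above its underside.
Not all that is in view belongs to the job. Leave any yellow look-alike of the part that bears nut_hex alone.

How it is judged:
On the way, in this order (a step that is already met when the one before it is completed fails the run):
1. The blue nut is over the stud and down on the lugs (within 6 mm), its stripe 25 to 110 degrees clockwise of the red mark (horizontal distance between nut_hex and stud below 0.006 m and z of nut_hex in the frame of stud between 0.031 and 0.042 m and y of nut_stripe in the frame of stud below -0.0114 m and x of nut_stripe in the frame of stud above -0.0092 m), for 0.2 s.
2. The nut has been backed off on the stud until its stripe is within about 20 degrees of the red mark (horizontal distance between nut_hex and stud below 0.006 m and z of nut_hex in the frame of stud between 0.018 and 0.046 m and y of nut_stripe in the frame of stud between -0.0095 and 0.0095 m and x of nut_stripe in the frame of stud above 0.015 m), for 0.05 s.
At the end, for the whole second after the job is handed in: The blue nut has dropped over the lugs and sits flat on the platform (within 4 mm of seated height, 7 degrees of level, 6 mm of the stud's axis), its stripe within about 25 degrees of the red mark, released and at rest (horizontal distance between nut_hex and stud below 0.006 m and z of nut_hex in the frame of stud between 0.018 and 0.028 m and y of nut_stripe in the frame of stud between -0.013 and 0.013 m and x of nut_stripe in the frame of stud above 0.015 m and angle between nut_hex's own z axis and vertical below 0.12 rad and linear speed of nut below 0.02 m/s); the robot touches nothing.
It fails at once if The orange nut is moved by more than 30 mm (distance of orange_hex from where it was at the start of the episode above 0.03 m).
It fails at once if On the stud, the nut is turned to the far side of the red mark (more than about 130 degrees away) (horizontal distance between nut_hex and stud below 0.006 m and z of nut_hex in the frame of stud between 0 and 0.046 m and x of nut_stripe in the frame of stud below -0.018 m).
It also fails if it takes over 42 s, if anything falls off the work surface, if the arm or the gripper's body presses on something with over 40 N, if the wrist force passes 120 N, or if a joint passes its speed limit or range.

### The arm

A 6-joint arm with a two-finger parallel gripper is mounted at the origin on the work surface. World frame = base frame: x ahead of the robot, y to its left, z up, the work surface at z = 0. Lengths are in m, angles in rad, forces in N, time in s.
With the tool pointing down it reaches from about 0.375 to 0.9 m from the base axis. Payload 3.1 kg.
Tool frame: the origin (TCP) lies midway between the tips of the shut fingers; the grasp point (between the pads) lies robot.grip_point_offset behind it (robot.grip_point_offset is the distance from the TCP to the grasp point, in m); z points along the fingers, y is the direction in which the jaws open and shut (so a half turn about z gives the same grasp; the last joint's range is limited). The gripper opens to 87 mm and grips with 3 to 60 N. Pads are 19 mm wide; open, the fingers measure 117 mm over their backs; the gripper's body (75 mm by 190 mm) begins 51 mm behind the grasp point.
Start: joints at [1.01, 0.527, 1.433, -0, 1.181, -0.178], TCP at [0.233, 0.58, 0.223] pointing down, gripper open.
Joint ranges: [-3.08, 3.08], [-0.75, 2.2], [0.22, 2.44], [-1.43, 4.57], [0, 2.65], [-2.85, 2.85]. Speed limits (rad/s): [2.79, 2.79, 3.14, 3.14, 3.14, 3.14].

### API

Orientations are given as a unit quaternion [x, y, z, w].
In Python, from rig import robot, cams, hand_in gives the robot as it stands. The module is installed in compiled form; this text tells all that it offers.
- The arm moves only by the tool send_rows, never from a script. Its argument "steps" is one flat list of numbers, 5 for each row, row after row: the finger opening in m, from 0 to 0.087, then the shift along the tool's x, y, z in m, then the turn about the tool's z in rad. A call has 1 to 8 rows; each row is the pose to reach, as a shift and turn from the pose measured when the call began, along the tool's axes at that moment; what a row does not reach only later rows make up. A row lasts 1/8 s, in which the tool goes at most 62.5 mm and 10.7 degrees, less where a joint would pass 70% of its speed; a pose out of reach is approached as far as the arm can. A call with a gripper value outside its range is refused whole. The fingers move at their own pace and stop on an object; "force" is the grip in N (left out, the last holds). Time passes only in rows, so rows that repeat a pose let the fingers close. It gives the time, the measured TCP pose, the force and the opening at its end, in the units of the state.
- robot.get_obs(): the state, without advancing time (a new reading comes with each control period).
- cams.camera(name): name is "side" or "top"; returns a dict with "color" (384x512x3 uint8, red, green, blue), "range_z" (384x512 float32, m along the optical axis (not along the pixel's ray), 0 where there is no reading), "intrinsics" (3x3 intrinsics, pixels), "extrinsics" (4x4, takes a point from camera to world coordinates). Camera axes: x right, y down, z forward; pixel columns grow to the right and rows downward; lengths in m; the calibration is good to about 2 mm. A picture is of the moment at which its call begins.
- hand_in(): hands the job in, once; it reports no verdict.
The state is a dict: "time": time; "q": joint angles; "joint_velocities": joint speeds; "joint_torque": joint torques, N m; "position": TCP position; "tool_rot": TCP orientation; "ft_force": force on the tool from outside, world axes, zero at the start; "moment": the same for the moment, N m; "grip_width": finger opening in m.
Only numpy, scipy, OpenCV 4.12 (cv2) and the standard library are available. Lean on these libraries where they do the work, as an engineer would, in place of code of your own. Each camera call takes 0.05 s, during which the arm holds its last target.

## Working session

There is one attempt and no reset: what is moved stays moved. The work goes in short steps, Python scripts to look and compute and a tool call to move; the robot and the scene stay as the last step left them, time stands still between calls to the robot, and variables do not carry over. Pictures are saved under pics/ and viewed, and the job is handed in when it is done.

Besides the shell and the picture viewer there is one more tool, called in YAML: its name, and indented under it one key for each argument. send_rows: Moves the arm, as the interface text tells. Its arguments: {"type":"object","properties":{"steps":{"type":"array","items":{"type":"number"}},"force":{"type":"number"}},"required":["steps"]}

```bash
mkdir -p pics
python3 - <<'E'
from rig import robot,cams
import cv2,numpy as np
o=robot.get_obs();print(o, robot.grip_point_offset)
for n in("top","side"):
    c=cams.camera(n);cv2.imwrite(f"pics/{n}0.png",c["color"][:,:,::-1]);np.savez(f"{n}0.npz",**c)
    print(n,c["intrinsics"],c["extrinsics"].round(4))
E
```

```text
{'time': 0.0, 'q': array([ 1.00950460e+00,  5.28436515e-01,  1.43391291e+00,  8.91917364e-06,
        1.18136827e+00, -1.78520666e-01]), 'joint_velocities': array([-0.00052236, -0.0008966 ,  0.00012093, -0.00042114, -0.00104656,
        0.00027902]), 'joint_torque': array([-1.61853964e-04, -4.40037632e+01, -1.76592493e+01,  6.32674713e-02,
        5.81607269e-02, -1.83167340e-04]), 'position': array([0.2330206 , 0.57915056, 0.22158646]), 'tool_rot': array([ 1.90220868e-01,  9.81740746e-01, -9.89163621e-04, -3.87976436e-04]), 'ft_force': array([0.06856345, 0.71644152, 0.1850357 ]), 'moment': array([ 0.00853737, -0.01495041, -0.01257536]), 'grip_width': 0.0871195401289487} 0.0187
top [[367.31025541   0.         248.79254604]
 [  0.         367.31025541 190.56785409]
 [  0.           0.           1.        ]] [[ 0.0291 -0.9926  0.1181  0.4335]
 [-0.9996 -0.0285  0.0066  0.0593]
 [-0.0032 -0.1182 -0.993   0.8203]
 [ 0.      0.      0.      1.    ]]
side [[480.69231188   0.         257.88333502]
 [  0.         480.69231188 194.09244865]
 [  0.           0.           1.        ]] [[ 0.8033 -0.4294  0.4127  0.1981]
 [-0.5955 -0.5878  0.5476 -0.3948]
 [ 0.0075 -0.6857 -0.7279  0.6348]
 [ 0.      0.      0.      1.    ]]
```

View pics/top0.png

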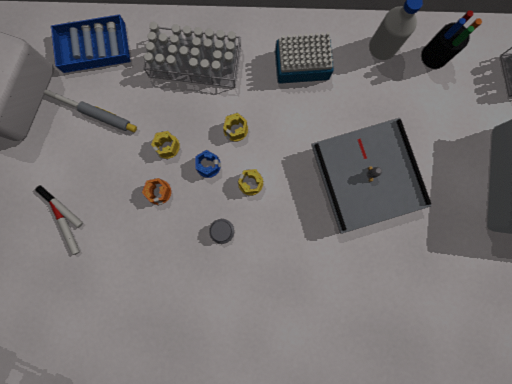

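View pics/side0.png

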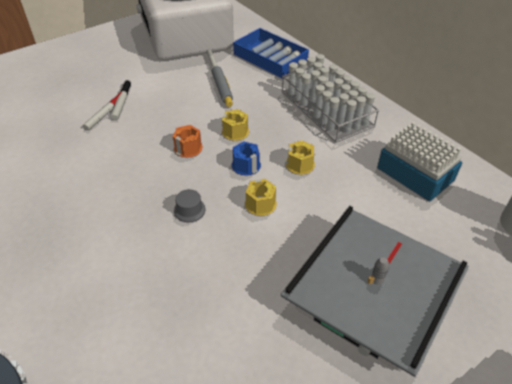

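Run:
```python
import cv2,numpy as np
t=np.load("top0.npz");s=np.load("side0.npz")
a=cv2.resize(t["color"][100:215,130:280,::-1],None,fx=5,fy=5,interpolation=cv2.INTER_CUBIC)
b=cv2.resize(s["color"][120:230,160:320,::-1],None,fx=5,fy=5,interpolation=cv2.INTER_CUBIC)
cv2.imwrite("pics/a.png",a);cv2.imwrite("pics/b.png",b)
a=cv2.resize(t["color"][115:235,305:435,::-1],None,fx=5,fy=5,interpolation=cv2.INTER_CUBIC)
cv2.imwrite("pics/c.png",a)
b=cv2.resize(s["color"][230:310,330:430,::-1],None,fx=7,fy=7,interpolation=cv2.INTER_CUBIC)
cv2.imwrite("pics/d.png",b)
```

```text
(no output)
```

View pics/a.png

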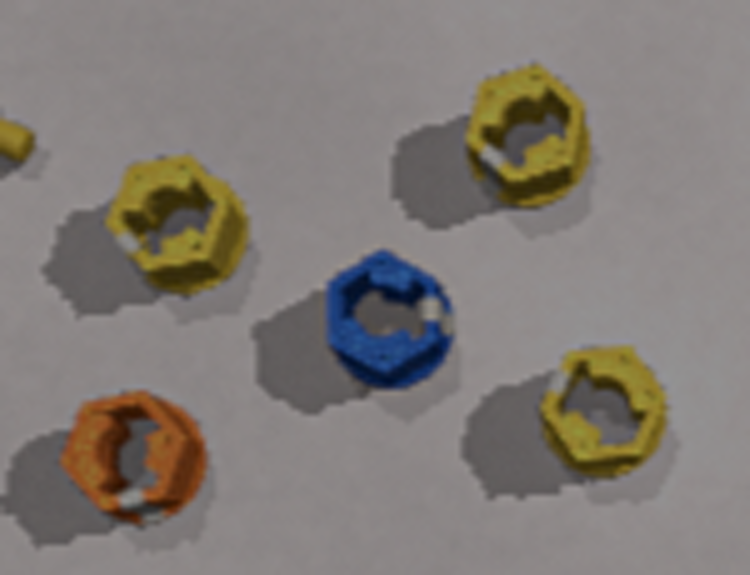

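View pics/b.png

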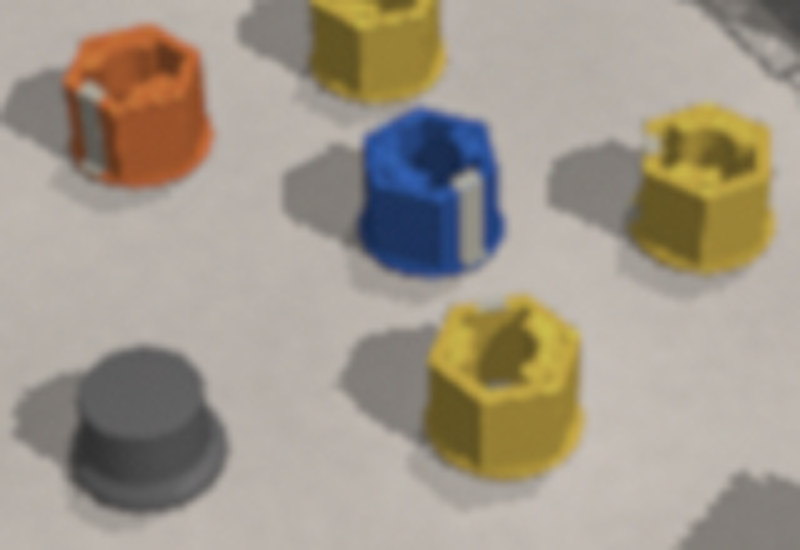

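View pics/c.png

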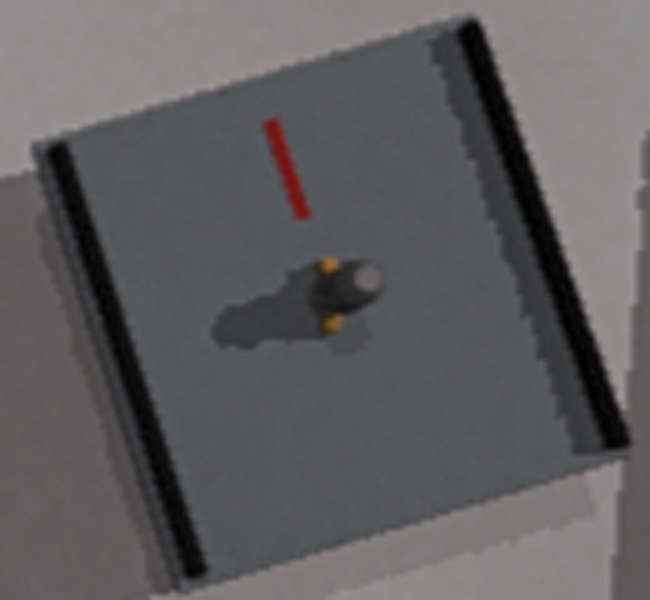

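View pics/d.png

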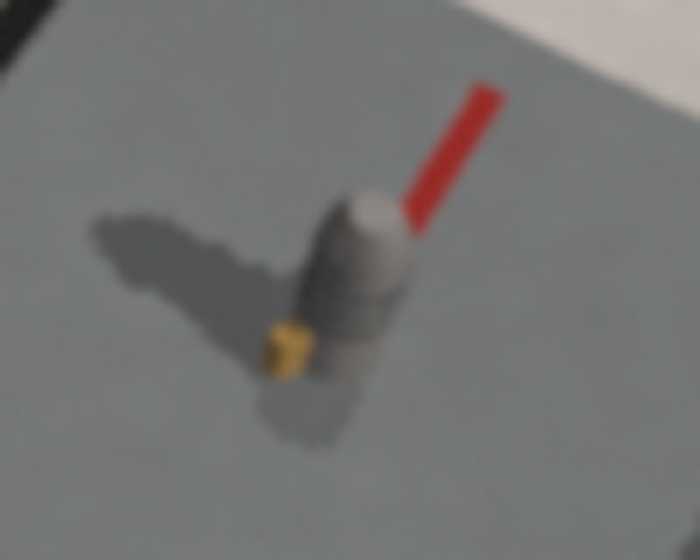

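```bash
cat > h.py <<'E'
import numpy as np,cv2
def ray(c,uv,z):
    K=c["intrinsics"];E=c["extrinsics"]
    uv=np.atleast_2d(np.asarray(uv,float))
    d=np.c_[(uv[:,0]-K[0,2])/K[0,0],(uv[:,1]-K[1,2])/K[1,1],np.ones(len(uv))]@E[:3,:3].T
    o=E[:3,3]; return o+d*((z-o[2])/d[:,2])[:,None]
def cloud(c,m):
    v,u=np.nonzero(m&(c["range_z"]>0)); K=c["intrinsics"];E=c["extrinsics"];Z=c["range_z"][v,u]
    P=np.c_[(u-K[0,2])/K[0,0]*Z,(v-K[1,2])/K[1,1]*Z,Z]
    return P@E[:3,:3].T+E[:3,3],u,v
def proj(c,P):
    K=c["intrinsics"];E=c["extrinsics"];q=(np.atleast_2d(P)-E[:3,3])@E[:3,:3];q=q@K.T;return q[:,:2]/q[:,2:]
def hsv(c): return cv2.cvtColor(c["color"],cv2.COLOR_RGB2HSV).astype(int)
E
python3 - <<'E'
from h import *
for n,box in(("top",(185,140,235,190)),("side",(225,135,270,182))):
    c=dict(np.load(n+"0.npz"));h=hsv(c)
    m=np.zeros(h.shape[:2],bool);m[box[1]:box[3],box[0]:box[2]]=1
    blue=m&(abs(h[...,0]-110)<15)&(h[...,1]>110)
    P,u,v=cloud(c,blue)
    print(n,blue.sum(),"z",np.percentile(P[:,2],[5,25,50,75,95]).round(4))
    T=P[P[:,2]>.036]; print(" top pts",len(T),"ext",T.min(0).round(4),T.max(0).round(4))
    hull=cv2.convexHull(T[:,:2].astype(np.float32)); print(" circle",cv2.minEnclosingCircle(hull), )
    B=P;print(" all circle xy",cv2.minEnclosingCircle(P[:,:2].astype(np.float32)))
    # stripe
    k=cv2.dilate(blue.astype(np.uint8),np.ones((5,5)))>0
    P,u,v=cloud(c,k&(h[...,1]<60)&(h[...,2]>0))
    s=P[P[:,2]>.006]; print(" stripe?",s.round(4)[:40].tolist())
# red and stud
for n,box in(("top",(305,115,435,235)),("side",(330,200,430,310))):
    c=dict(np.load(n+"0.npz"));h=hsv(c);m=np.zeros(h.shape[:2],bool);m[box[1]:box[3],box[0]:box[2]]=1
    red=m&((h[...,0]<6)|(h[...,0]>174))&(h[...,1]>120)
    v,u=np.nonzero(red);p=ray(c,np.c_[u,v],.055)
    mu=p.mean(0);d=np.linalg.svd(p-mu)[2][0];t=(p-mu)@d
    print(n,"red",red.sum(),mu,d,np.degrees(np.arctan2(d[1],d[0])),t.min(),t.max())
    P,_,_=cloud(c,red);print(" z",P[:,2].mean())
    P,u,v=cloud(c,m); k=P[:,2]>.094;print(" stud tip px",u[k].mean(),v[k].mean(),P[k].mean(0),k.sum(),P[k][:,2].max(), "ray",ray(c,[u[k].mean(),v[k].mean()],.101))
    k=(P[:,2]>.07)&(P[:,2]<.094);print(" stud body mean",P[k].mean(0),k.sum())
    br=m&(abs(h[...,0]-18)<8)&(h[...,1]>110)
    P,u,v=cloud(c,br);print(" brass",P.round(4).tolist())
E
```

```text
top 393 z [0.0032 0.0186 0.0375 0.0391 0.0406]
 top pts 222 ext [0.5594 0.1349 0.036 ] [0.6125 0.1832 0.0427]
 circle ((0.5859306454658508, 0.158727765083313), 0.02666686661541462)
 all circle xy ((0.5852174162864685, 0.15810665488243103), 0.0274150799959898)
 stripe? [[0.6125, 0.1644, 0.0382], [0.608, 0.1708, 0.0378], [0.6055, 0.175, 0.0385], [0.6007, 0.1811, 0.0393], [0.5982, 0.183, 0.0404], [0.5983, 0.1637, 0.0214], [0.5977, 0.1623, 0.0139], [0.5912, 0.1397, 0.0378], [0.5905, 0.1371, 0.0415], [0.5919, 0.1357, 0.0345], [0.5885, 0.1394, 0.0399], [0.589, 0.1374, 0.0381], [0.5893, 0.1354, 0.0365], [0.5868, 0.1395, 0.0378], [0.5866, 0.1372, 0.0389], [0.5871, 0.1353, 0.0365], [0.5926, 0.1357, 0.0089], [0.5842, 0.1392, 0.0397], [0.5845, 0.1372, 0.0382], [0.5848, 0.1351, 0.0372], [0.5898, 0.1354, 0.0117], [0.5878, 0.1354, 0.0101], [0.5851, 0.1351, 0.0125]]
side 633 z [0.0031 0.0152 0.0289 0.0366 0.0382]
 top pts 199 ext [0.5564 0.1318 0.036 ] [0.6085 0.1813 0.0401]
 circle ((0.5826752185821533, 0.1568233072757721), 0.02640964649617672)
 all circle xy ((0.5830033421516418, 0.15590608119964
[... 2659 characters left out ...]
188, 0.0665], [0.554, -0.1884, 0.0653], [0.5549, -0.1894, 0.0656], [0.556, -0.1902, 0.0657], [0.5497, -0.1884, 0.0667], [0.5519, -0.1886, 0.065], [0.5528, -0.1896, 0.0653], [0.5537, -0.1906, 0.0657], [0.5534, -0.1922, 0.068], [0.5501, -0.1886, 0.0641], [0.5506, -0.1898, 0.0651], [0.5533, -0.1912, 0.0644], [0.5545, -0.1921, 0.0643], [0.549, -0.1898, 0.064], [0.5496, -0.1909, 0.0649], [0.552, -0.191, 0.0628], [0.5528, -0.192, 0.0632], [0.5541, -0.1927, 0.063], [0.5492, -0.1886, 0.0598], [0.549, -0.1902, 0.062], [0.5506, -0.1908, 0.0613], [0.5515, -0.1917, 0.0615], [0.5553, -0.1911, 0.0573], [0.5486, -0.191, 0.0608], [0.5511, -0.191, 0.0585], [0.553, -0.1914, 0.0572], [0.5551, -0.1917, 0.0556]]
```

Run:
```python
from h import *
from scipy.optimize import least_squares
def hexd(p,x):
    q=p-x[:2];a=x[2]+np.arange(6)*np.pi/3
    return (q@np.array([np.cos(a),np.sin(a)])).max(1)-.024
for n,box in(("top",(185,140,235,190)),("side",(225,135,270,182))):
    c=dict(np.load(n+"0.npz"));h=hsv(c)
    m=np.zeros(h.shape[:2],bool);m[box[1]:box[3],box[0]:box[2]]=1
    P,u,v=cloud(c,m)
    x0=np.array([.584,.157,0]);r=np.hypot(*(P[:,:2]-x0[:2]).T)
    k=(P[:,2]>.008)&(P[:,2]<.035)&(r>.02)&(r<.03);S=P[k,:2]
    best=min((least_squares(lambda x:hexd(S,x),[.584,.157,a],loss="soft_l1",f_scale=.001) for a in np.arange(0,1.05,.15)),key=lambda r:r.cost)
    print(n,"hex",best.x[:2],np.degrees(best.x[2])%60,k.sum(),np.std(best.fun))
    k=(P[:,2]>.036)&(r<.03);T=P[k,:2];hl=cv2.convexHull(T.astype(np.float32))[:,0]
    b=min((least_squares(lambda x:hexd(hl,x),[.584,.157,a],loss="soft_l1",f_scale=.001) for a in np.arange(0,1.05,.15)),key=lambda r:r.cost)
    print(" tophull",b.x[:2],np.degrees(b.x[2])%60,len(hl))
    hh=h[v,u];w=(hh[:,1]<90)&(P[:,2]>.006)&(r<.03)&(r>.012)&(hh[:,2]>110);W=P[w];print(" stripe mean",W.mean(0),len(W)); d=W[:,:2].mean(0)-best.x[:2];print(" ang",np.degrees(np.arctan2(d[1],d[0])))
for n,box in(("top",(305,115,435,235)),("side",(330,200,430,310))):
    c=dict(np.load(n+"0.npz"));h=hsv(c);m=np.zeros(h.shape[:2],bool);m[box[1]:box[3],box[0]:box[2]]=1
    red=m&((h[...,0]<6)|(h[...,0]>174))&(h[...,1]>120)
    nn,l,st,ce=cv2.connectedComponentsWithStats(red.astype(np.uint8));red=l==1+np.argmax(st[1:,4])
    v,u=np.nonzero(red);p=ray(c,np.c_[u,v],.055)
    mu=p.mean(0);d=np.linalg.svd(p-mu)[2][0];d*=np.sign(d[0]);t=(p-mu)@d
    print(n,"red",mu,np.degrees(np.arctan2(d[1],d[0])),t.min(),t.max(),"axis",mu-d*.0575)
    P,u,v=cloud(c,m);k=(P[:,2]>.07)&(P[:,2]<.092)&(np.hypot(*(P[:,:2]-[.565,-.19]).T)<.03);S=P[k]
    f=least_squares(lambda x:np.hypot(*(S[:,:2]-x).T)-.0095,[.565,-.19],loss="soft_l1",f_scale=.001);print(" cyl",f.x,np.std(f.fun))
    k=(P[:,2]>.098)&(np.hypot(*(P[:,:2]-[.565,-.19]).T)<.03);print(" tip",P[k].mean(0),k.sum())
    # platform edges/top
    # orange
```

```text
top hex [0.5864843  0.15893907] 32.89212736428121 85 0.002032787461100861
 tophull [0.58663842 0.15928686] 34.762669096722355 21
 stripe mean [0.5945697  0.1493201  0.03845248] 22
 ang -49.950670806221886
side hex [0.58418044 0.15800975] 33.889931132145605 348 0.0019145189703396043
 tophull [0.58389281 0.15747609] 34.02656325264311 17
 stripe mean [0.58744013 0.13920684 0.02720581] 89
 ang -80.16491637930427
top red [ 0.62127224 -0.17326746  0.055     ] 18.24330140576105 -0.021834895871705274 0.022108072340135548 axis [ 0.56666244 -0.19126799  0.055     ]
 cyl [ 0.56731971 -0.19104931] 0.0003367964568868805
 tip [ 0.56648164 -0.18977     0.09982276] 28
side red [ 0.62042015 -0.17340323  0.055     ] 19.283310561673865 -0.021495589515900023 0.020646352489009322 axis [ 0.56614606 -0.192392    0.055     ]
 cyl [ 0.56489688 -0.19144107] 0.0006077601221761203
 tip [ 0.5638756  -0.1922563   0.09964252] 49
```

```bash
cat >> h.py <<'E'
from scipy.spatial.transform import Rotation as Ro
def plan(o,tgt,yawY):
    R=Ro.from_quat(o["tool_rot"]);M=R.as_matrix();cur=np.degrees(np.arctan2(M[1,1],M[0,1]))
    d=M.T@(np.array(tgt)-o["position"]);print("pos",o["position"].round(4),"toolY",cur.round(2),"tilt",np.degrees(np.arccos(-M[2,2])).round(2),"t",o["time"])
    t=(yawY-cur+180)%360-180
    print("shift",d.round(4),"turn",round(-np.radians(t),4))
E
python3 - <<'E'
from h import *;from rig import robot
plan(robot.get_obs(),[.585,.1583,.13],-26)
E
```

```text
pos [0.2331 0.5792 0.2217] toolY 68.07 tilt 0.11 t 0.1
shift [-0.4837 -0.2588  0.092 ] turn 1.6418
```

send_rows:
  steps: [0.07,-0.055,-0.03,0.01,0.18,0.07,-0.11,-0.06,0.02,0.36,0.07,-0.165,-0.088,0.03,0.54,0.07,-0.22,-0.118,0.04,0.72,0.07,-0.275,-0.147,0.05,0.9,0.07,-0.33,-0.176,0.06,1.08,0.07,-0.385,-0.206,0.07,1.26,0.07,-0.44,-0.235,0.08,1.44]

```text
time: 1.1
position: [0.5507, 0.1992, 0.1422]
tool_rot: [0.792, 0.61, -0.001, 0.0]
ft_force: [0.7, 0.1, 0.3]
grip_width: 0.07
```

Run:
```python
from h import *;from rig import robot
plan(robot.get_obs(),[.585,.1583,.06],-26)
```

```text
pos [0.5507 0.1992 0.1422] toolY -14.79 tilt 0.13 t 1.1
shift [-0.0306  0.0437  0.0822] turn 0.1956
```

send_rows:
  steps: [0.07,-0.0153,0.0219,0.02,0.1,0.07,-0.0306,0.0437,0.04,0.1956,0.07,-0.0306,0.0437,0.0622,0.1956,0.07,-0.0306,0.0437,0.0622,0.1956]

```text
time: 1.6
position: [0.5832, 0.1577, 0.0779]
tool_rot: [0.848, 0.53, -0.004, -0.001]
ft_force: [-0.1, 1.0, 0.3]
grip_width: 0.0699
```

Run:
```python
from h import *;from rig import robot,cams
plan(robot.get_obs(),[.585,.1583,.0073],-26)
s=cams.camera("side");t=cams.camera("top")
a=cv2.resize(s["color"][90:230,170:330],None,fx=3.5,fy=3.5)
b=cv2.resize(t["color"][100:230,150:270],None,fx=3.77,fy=3.77)
hh=min(len(a),len(b));p=np.hstack([a[:hh],b[:hh]]);p=cv2.resize(p,(790,int(hh*790/p.shape[1])))
cv2.imwrite("pics/e.png",p[...,::-1])
```

```text
pos [0.5832 0.1577 0.0779] toolY -26.05 tilt 0.42 t 1.6
shift [0.0016 0.0017 0.0706] turn -0.0008
```

View pics/e.png

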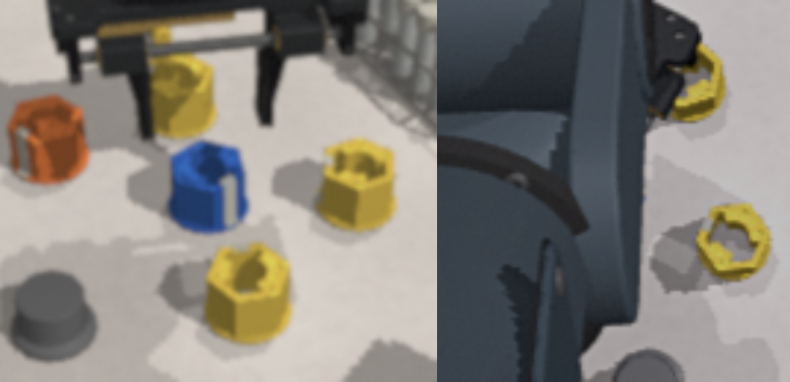

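send_rows:
  steps: [0.07,0.0016,0.0017,0.03,0,0.07,0.0016,0.0017,0.055,0,0.07,0.0016,0.0017,0.0705,0,0.07,0.0016,0.0017,0.0705,0]

```text
time: 2.2
position: [0.5863, 0.1594, 0.0092]
tool_rot: [0.848, 0.53, -0.002, -0.0]
ft_force: [-0.6, 0.4, -0.1]
grip_width: 0.07
```

Run:
```python
from h import *;from rig import robot,cams
plan(robot.get_obs(),[.585,.1583,.0073],-26)
s=cams.camera("side")
a=cv2.resize(s["color"][90:230,170:330],None,fx=4,fy=4)
cv2.imwrite("pics/f.png",a[...,::-1])
```

```text
pos [0.5863 0.1594 0.0092] toolY -25.95 tilt 0.22 t 2.2
shift [-0.0016 -0.0007  0.0019] turn 0.0009
```

View pics/f.png

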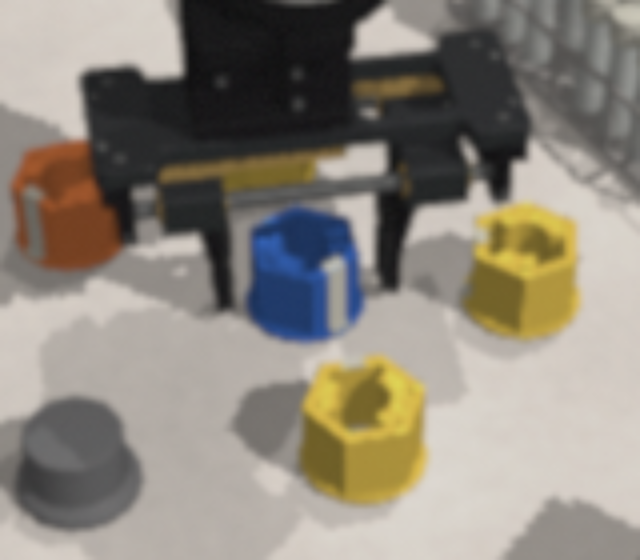

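send_rows:
  steps: [0.07,-0.0014,-0.0007,0.0015,0,0.055,-0.0014,-0.0007,0.0015,0,0.04,-0.0014,-0.0007,0.0015,0,0.04,-0.0014,-0.0007,0.0015,0,0.04,-0.0014,-0.0007,0.0015,0,0.04,-0.0014,-0.0007,0.0015,0]
  force: 25

```text
time: 3.0
position: [0.5859, 0.1585, 0.0087]
tool_rot: [0.848, 0.53, -0.001, 0.0]
ft_force: [0.3, 0.0, 2.6]
grip_width: 0.048
```

Run:
```python
from h import *;from rig import robot,cams
plan(robot.get_obs(),[.585,.1583,.16],-26)
```

```text
pos [0.5859 0.1585 0.0087] toolY -25.96 tilt 0.12 t 3.0
shift [-0.0009 -0.0009 -0.1513] turn 0.0008
```

send_rows:
  steps: [0.04,0,0,-0.03,0,0.04,0,0,-0.08,0,0.04,0,0,-0.13,0,0.04,0,0,-0.16,0,0.04,0,0,-0.16,0]

```text
time: 3.62
position: [0.588, 0.1589, 0.1713]
tool_rot: [0.848, 0.53, 0.002, 0.002]
ft_force: [0.3, -0.5, -1.8]
grip_width: 0.0477
```

Run:
```python
from h import *;from rig import robot,cams
plan(robot.get_obs(),[.566,-.1915,.165],17)
```

```text
pos [0.588  0.1589 0.1713] toolY -25.95 tilt 0.27 t 3.625
shift [-0.3247  0.1336  0.0065] turn -0.7496
```

send_rows:
  steps: [0.04,-0.03,0.012,0,-0.08,0.04,-0.08,0.033,0,-0.2,0.04,-0.13,0.0535,0,-0.32,0.04,-0.18,0.074,0,-0.44,0.04,-0.23,0.0947,0,-0.56,0.04,-0.28,0.115,0.003,-0.67,0.04,-0.31,0.1275,0.0065,-0.73,0.04,-0.3247,0.1336,0.0065,-0.75]

```text
time: 4.62
position: [0.5644, -0.1932, 0.1624]
tool_rot: [0.595, 0.803, 0.001, 0.0]
ft_force: [-0.1, 0.6, -0.3]
grip_width: 0.0478
```

send_rows:
  steps: [0.04,0,0,0,0,0.04,0,0,0,0]

```text
time: 4.88
position: [0.5634, -0.1922, 0.1608]
tool_rot: [0.596, 0.803, 0.001, -0.002]
ft_force: [0.2, 0.6, -0.4]
grip_width: 0.0478
```

Run:
```python
from h import *;from rig import robot,cams
plan(robot.get_obs(),[.566,-.1915,.165],17)
s=cams.camera("side");t=cams.camera("top");np.savez("side1.npz",**s);np.savez("top1.npz",**t)
cv2.imwrite("pics/g.png",cv2.resize(s["color"][150:330,270:470],None,fx=3.5,fy=3.2)[...,::-1])
cv2.imwrite("pics/gt.png",t["color"][...,::-1])
```

```text
pos [ 0.5634 -0.1922  0.1608] toolY 16.9 tilt 0.21 t 4.875
shift [-0.0001  0.0027 -0.0042] turn -0.0017
```

View pics/g.png

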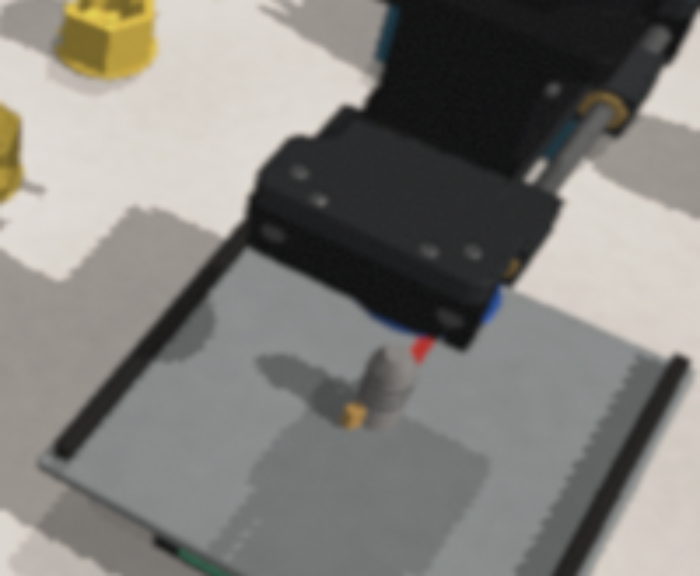

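View pics/gt.png

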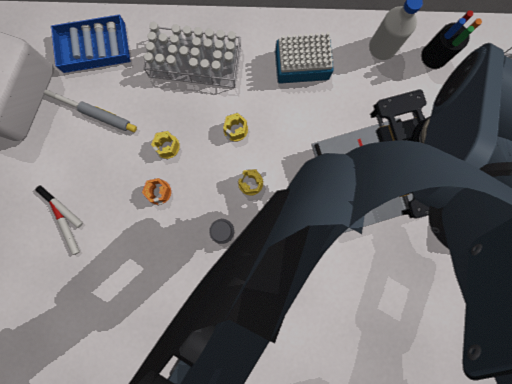

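send_rows:
  steps: [0.04,0,0.0029,0.02,0,0.04,0,0.0029,0.038,0,0.04,0,0.0029,0.038,0,0.04,0,0.0029,0.038,0]

```text
time: 5.48
position: [0.5673, -0.1906, 0.1243]
tool_rot: [0.595, 0.804, 0.001, -0.0]
ft_force: [0.5, 0.8, -0.0]
grip_width: 0.0477
```

Run:
```python
from h import *;from rig import robot,cams
o=robot.get_obs();plan(o,[.5663,-.1912,.118],17);print(o["q"].round(2),o["ft_force"])
s=cams.camera("side")
cv2.imwrite("pics/i.png",cv2.resize(s["color"][150:330,270:470],None,fx=3.5,fy=3.2)[...,::-1])
```

```text
pos [ 0.5673 -0.1906  0.1243] toolY 17.02 tilt 0.09 t 5.475
shift [-0.0003 -0.0011  0.0063] turn 0.0003
[-0.51  0.62  1.59  0.    0.94 -0.81] [ 0.498171    0.83234938 -0.03536036]
```

View pics/i.png

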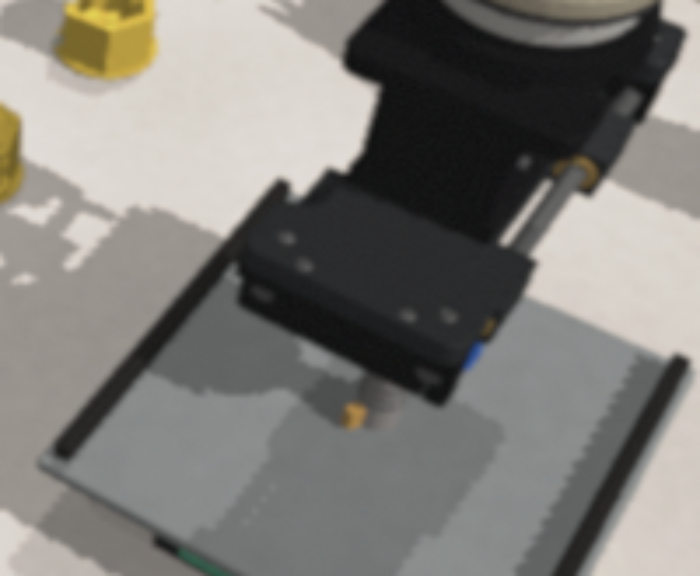

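send_rows:
  steps: [0.04,-0.0003,-0.0011,0.008,0,0.04,-0.0003,-0.0011,0.014,0,0.04,-0.0003,-0.0011,0.02,0,0.04,-0.0003,-0.0011,0.026,0]

```text
time: 6.02
position: [0.5664, -0.1915, 0.098]
tool_rot: [0.595, 0.804, 0.001, -0.0]
ft_force: [0.5, -0.6, -1.4]
grip_width: 0.0477
```

Run:
```python
from h import *;from rig import robot,cams
o=robot.get_obs();plan(o,[.5663,-.1912,.0757],17);print(o["ft_force"],o["moment"])
```

```text
pos [ 0.5664 -0.1915  0.098 ] toolY 17.0 tilt 0.08 t 6.025
shift [ 0.0003 -0.      0.0223] turn 0.0
[ 0.45241875 -0.60348657 -1.3891181 ] [-0.13585357  0.00507348 -0.01845091]
```

send_rows:
  steps: [0.04,0,0,0.006,0,0.04,0,0,0.012,0,0.04,0,0,0.018,0,0.04,0,0,0.021,0,0.04,0,0,0.021,0]

```text
time: 6.65
position: [0.5663, -0.1913, 0.0767]
tool_rot: [0.595, 0.804, 0.001, -0.0]
ft_force: [-0.3, 0.3, -0.8]
grip_width: 0.0478
```

Run:
```python
from h import *;from rig import robot,cams
o=robot.get_obs();plan(o,[.5663,-.1912,.0757],17);print(o["ft_force"],o["moment"],o["grip_width"])
```

```text
pos [ 0.5663 -0.1913  0.0767] toolY 17.0 tilt 0.09 t 6.65
shift [0.0001 0.     0.001 ] turn 0.0
[-0.29417348  0.30190192 -0.81369832] [-0.08938613  0.04755255  0.01649473] 0.04778255093595756
```

send_rows:
  steps: [0.04,0,0,0.0015,0,0.04,0,0,0.0025,0,0.04,0,0,0.0025,0,0.04,0,0,0.0025,0]

```text
time: 7.15
position: [0.5666, -0.1915, 0.0756]
tool_rot: [0.595, 0.804, 0.001, 0.0]
ft_force: [-1.2, 0.9, 6.9]
grip_width: 0.048
```

Run:
```python
from h import *;from rig import robot,cams
o=robot.get_obs();plan(o,[.5663,-.1912,.0757],17);print(o["ft_force"],o["moment"],o["grip_width"])
s=cams.camera("side");np.savez("side2.npz",**s)
cv2.imwrite("pics/j.png",cv2.resize(s["color"][150:330,270:470],None,fx=3.5,fy=3.2)[...,::-1])
```

```text
pos [ 0.5666 -0.1915  0.0756] toolY 17.01 tilt 0.09 t 7.15
shift [ 0.0004 -0.0002 -0.0001] turn 0.0002
[-1.23582219  0.93371355  6.90192424] [0.07455253 0.38758202 0.03603682] 0.04801361413829673
```

View pics/j.png

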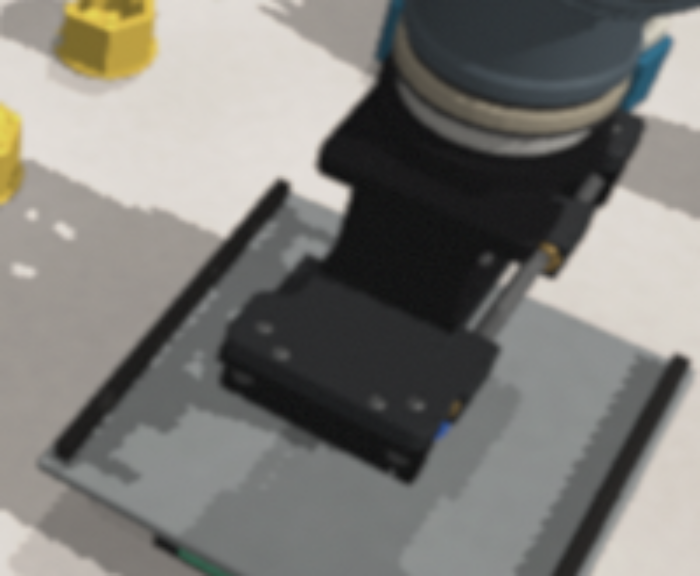

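send_rows:
  steps: [0.04,0,0,-0.001,-0.14,0.04,0,0,-0.001,-0.28,0.04,0,0,-0.001,-0.42,0.04,0,0,-0.001,-0.56,0.04,0,0,-0.001,-0.7,0.04,0,0,-0.001,-0.84,0.04,0,0,-0.001,-0.98,0.04,0,0,-0.001,-1.08]

```text
time: 8.2
position: [0.5668, -0.1916, 0.0768]
tool_rot: [0.095, 0.995, 0.0, 0.001]
ft_force: [0.7, 1.0, -0.0]
grip_width: 0.048
```

Run:
```python
from h import *;from rig import robot,cams
o=robot.get_obs();plan(o,[.5663,-.1912,.0757],79);print(o["ft_force"],o["moment"],o["grip_width"])
s=cams.camera("side");np.savez("side3.npz",**s)
cv2.imwrite("pics/k.png",cv2.resize(s["color"][150:330,270:470],None,fx=3.5,fy=3.2)[...,::-1])
```

```text
pos [ 0.5668 -0.1916  0.0768] toolY 79.09 tilt 0.1 t 8.2
shift [0.0005 0.0003 0.0011] turn 0.0016
[ 0.71465304  1.02767091 -0.0227461 ] [ 0.05504398  0.02644005 -0.09538848] 0.047962193041140945
```

View pics/k.png

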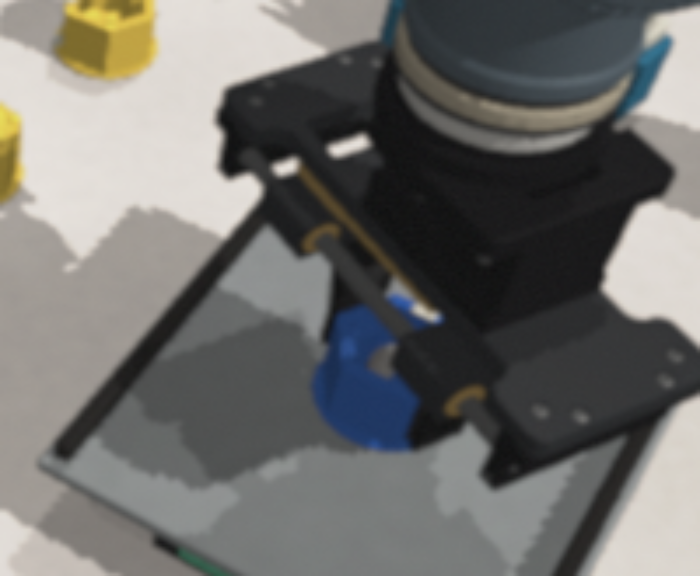

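The nut sits around the stud tip, and the stripe shows at about (430, 313) in the crop, on the red-mark side. I'll lower it through the lugs now.

send_rows:
  steps: [0.04,0.0003,0.0002,0.003,0,0.04,0.0003,0.0002,0.006,0,0.04,0.0003,0.0002,0.009,0,0.04,0.0003,0.0002,0.0115,0,0.04,0.0003,0.0002,0.0125,0,0.04,0.0003,0.0002,0.0125,0]

```text
time: 9.0
position: [0.5665, -0.1914, 0.0641]
tool_rot: [0.094, 0.996, 0.0, 0.001]
ft_force: [0.5, -0.4, -0.7]
grip_width: 0.0475
```

Run:
```python
from h import *;from rig import robot,cams
o=robot.get_obs();plan(o,[.5663,-.1912,.0637],79);print(o["ft_force"],o["moment"],o["grip_width"])
```

```text
pos [ 0.5665 -0.1914  0.0641] toolY 79.2 tilt 0.09 t 9.0
shift [0.0002 0.0001 0.0004] turn 0.0034
[ 0.52742155 -0.36361421 -0.66270178] [ 0.00219625 -0.01057628 -0.02100206] 0.04745760991895805
```

Passed the lugs without contact, now about 0.4 mm above seated. Open and retreat.

send_rows:
  steps: [0.055,0,0,0,0,0.07,0,0,0,0,0.075,0,0,0,0,0.075,0,0,0,0]

```text
time: 9.5
position: [0.5665, -0.1914, 0.0642]
tool_rot: [0.094, 0.996, 0.0, 0.001]
ft_force: [-0.7, 0.6, -0.6]
grip_width: 0.0724
```

send_rows:
  steps: [0.075,0,0,-0.015,0,0.075,0,0,-0.035,0,0.075,0,0,-0.07,0,0.075,0,0,-0.11,0,0.075,0,0,-0.14,0]

```text
time: 10.12
position: [0.5669, -0.1917, 0.2073]
tool_rot: [0.094, 0.996, -0.0, 0.002]
ft_force: [0.2, 0.0, 0.3]
grip_width: 0.0749
```

Run:
```python
from h import *;from rig import robot,cams
o=robot.get_obs();plan(o,[.3663,-.0,.21],79)
```

```text
pos [ 0.5669 -0.1917  0.2073] toolY 79.2 tilt 0.26 t 10.125
shift [ 0.2329  0.1507 -0.0038] turn 0.0035
```

send_rows:
  steps: [0.075,0.03,0.041,-0.01,0,0.075,0.06,0.082,-0.02,0,0.075,0.09,0.123,-0.02,0,0.075,0.12,0.164,-0.02,0,0.075,0.15,0.205,-0.02,0,0.075,0.189,0.259,-0.02,0,0.075,0.189,0.259,-0.02,0]

```text
time: 11.0
position: [0.4267, 0.101, 0.2272]
tool_rot: [0.091, 0.996, -0.0, 0.002]
ft_force: [-0.5, -0.4, 1.3]
grip_width: 0.0753
```

Run:
```python
from h import *;from rig import robot,cams
s=cams.camera("side");t=cams.camera("top");np.savez("side4.npz",**s);np.savez("top4.npz",**t)
a=cv2.resize(s["color"][200:320,320:440],(390,390),interpolation=2);b=cv2.resize(t["color"][115:235,305:425],(390,390),interpolation=2)
cv2.imwrite("pics/l.png",np.hstack([a,b])[...,::-1])
from scipy.optimize import least_squares
for n,c,off in(("top",t,[.0012,.0002]),("side",s,[-.0012,-.0002])):
    h=hsv(c);P,u,v=cloud(c,(abs(h[...,0]-110)<15)&(h[...,1]>110))
    k=(np.hypot(*(P[:,:2]-[.566,-.191]).T)<.04);P=P[k];T=P[P[:,2]>np.percentile(P[:,2],95)-.006]
    print(n,k.sum(),"circle",cv2.minEnclosingCircle(P[:,:2].astype(np.float32)),"topz",np.median(T[:,2]))
    A=np.c_[T[:,:2],np.ones(len(T))];f=np.linalg.lstsq(A,T[:,2],rcond=None)[0];print(" slope deg",np.degrees(f[:2]))
    # stripe: bright low-sat pixels on nut
    m=(h[...,1]<70)&(h[...,2]>120);W,u,v=cloud(c,m);r=np.hypot(*(W[:,:2]-[.5663,-.1912]).T);k=(r>.015)&(r<.033)&(W[:,2]>.058)&(W[:,2]<.1)
    d=W[k][:,:2].mean(0)-[.5663,-.1912]; print(" stripe",k.sum(),W[k].mean(0),np.degrees(np.arctan2(d[1],d[0])))
```

```text
top 566 circle ((0.5709593296051025, -0.19471703469753265), 0.03361751139163971) topz 0.09322526717182855
 slope deg [-0.11821838 -0.52026243]
 stripe 21 [ 0.58849245 -0.18344017  0.0890476 ] 19.272735041158533
side 1354 circle ((0.5643835663795471, -0.19230638444423676), 0.028725655749440193) topz 0.09257303969294928
 slope deg [ 0.16462587 -0.08966847]
 stripe 27 [ 0.58480622 -0.18471812  0.09265636] 19.303028112619362
```

View pics/l.png

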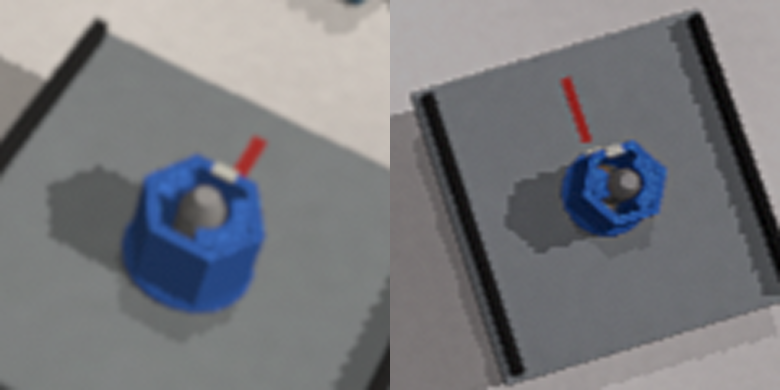

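The nut is seated: its top is at 0.093 m (0.095 expected if seated, 0.107 if still on the lugs). It is level, and the stripe points at 19.3° against about 19° for the mark. In the side crop the stripe at (225, 172) meets the red mark.

```bash
python3 -c "
from rig import hand_in
print(hand_in())"
```

```text
the job is handed in; nothing more can be done
None
```

The blue nut is on the stud, seated flat on the platform and released, and the job is handed in; no verdict was reported. I gripped it across two flats and lowered it until it rested on the lugs with the stripe about 62° clockwise of the red mark. I felt about 7 N there, at the expected height. I then turned it back 62° counter-clockwise, lowered it 12 mm past the lugs without contact, let go and moved the arm clear, all by about 11 s.

**Last checks, both cameras:**
- **Height:** the top of the nut is at 0.093 m (0.095 m expected when seated, 0.107 m if still on the lugs).
- **Level:** within about 0.5°.
- **Stripe:** it points at 19.3°, against 18 to 19° for the red mark.
- **Centring:** the side camera puts the nut about 2 mm from my stud estimate. The top camera's circle was about 6 mm off, but its mask was spoiled by other pixels (radius 34 mm instead of 29 mm), so I disregarded it.
- **Camera agreement:** the two cameras differ by about 2.4 mm in x, so I used their average.
- **Orange nut:** it was never touched and looked unmoved in the mid-carry top view. I did not measure it again at the end.

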